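Hang the garlic pail on its snap hook

TASK

Put the garlic pail away on the hanging stand: swing its folded wire handle upright while the pail stays standing on the worktop, then hang the bare middle of the handle in the hook, pressing it gently down past the sprung keeper until the keeper has shut above it and the pail hangs free. The hook's height is set by hand and not known exactly, so feel for it and do not lean on it or let the pail drop into it; keep the garlic in the pail and leave everything else as it stands.

Things in the scene. Friction and masses are not known exactly. Their poses are not given: they have to be found in the camera images.
- pail: small bare-steel produce pail standing left of the hanging stand, a garlic bulb loose in it. Rim 104 mm across (117 over the handle's pivots), 85 mm tall, about 0.4 kg in all (varies). Origin: centre of its underside; z up through the mouth. Its wire handle (bail) is folded towards the pail's -x (to the robot's left) and pivots about the pail's y direction.
- bail_pivot (a point): mid-point of the handle's pivot line, on the pail's axis, 90 mm above its underside (5 mm above the rim). Axes as the pail's.
- bail (a joint): angle of the handle (rad): 0 = folded, level on its stop, pointing to the pail's -x; 1.571 = upright; 3.14 = folded over to the other side. Rivet friction holds it where it is left; about 0.2 to 0.5 N at the bar moves it.
- wire_mid (a point): middle of the handle's straight top bar, on the wire's axis, 88 mm from the pivot line; y along the bar. The handle is a U of 5 mm wire; the middle 18 mm of the bar is bare wire, for the hook. Folded, the bar sticks out 33 mm past the rim, with free air under it.
- grip_a (a point): centre of the rubber grip sleeve on the bar's +y side: a cylinder along the bar, 10 mm in diameter, 31 mm long, its centre 24.5 mm from wire_mid
- grip_b (a point): centre of the like grip sleeve on the bar's -y side
- garlic: the garlic bulb, 56 mm, loose in the pail
- hook_stand: fixed hanging stand: dark round foot of 150 mm, 12 mm steel post 291 mm tall, and an arm with a snap hook. Origin: on the worktop, exactly below the middle of the hook; z up. The arm runs from the post, 88 mm off in +x, to the hook, whose tip is on the -x side. The hung wire lies along the stand's y. The clamp that holds the arm shifts above 16 N.
- below_hook (a point): same point and axes as hook_stand. THE HOOK'S HEIGHT IS NOT REPORTED: its arm is clamped on the post by hand, the bottom of the hook's bow (centre of its rod) anywhere from 201 to 225 mm above the worktop; find it by touch or eye. Above that point: a seated wire's axis 6.5 mm, closed keeper 31 mm, arm 34 mm, end of the round tip 39 mm.
- post_foot (a point): foot of the post on the worktop. The hook is one 8 mm round rod in the stand's x-z plane: it comes along the arm, bends down into a bow that opens upwards, 20 mm wide inside (10 mm to each side of the middle), and ends in an upturned tip. The hook is 8 mm thick along y (13 mm over the keeper's pin).
- keeper (a joint): angle of the keeper (rad), a sprung steel tongue 21 mm long, hinged at the arm side of the hook's mouth. 0 = shut, level; it only swings down into the bow, to 1.4. A wire pressed on its middle opens it at 6 to 11 N in all (more than the pail's weight; least near the tip), slips off its end 4 to 7 mm above the seat, and the tongue springs shut above the wire.
- egg_timer: bystander: small wind-up kitchen timer, cream top and green base, 61 mm wide, 55 mm tall
- tea_spoon: bystander: teaspoon with a red handle, 132 mm long, lying flat behind the pail
- lime: bystander: green lime, 48 mm
- onion: bystander: red onion, 67 mm
- lemon: bystander: yellow lemon, 83 mm long
- spice_jar: bystander: spice jar with a dark cap, 44 mm wide, 105 mm tall
- mug: bystander: striped mug, 86 mm wide, 90 mm tall
- fish_tin: bystander: flat round tin, 86 mm wide, 40 mm tall

How it is judged:
On the way:
1. the handle is swung upright (within 0.25 rad) while the pail stands on the worktop (value of joint bail between 1.32 and 1.82 rad and height (world z) of pail below 0.008 m and angle between pail's own z axis and vertical below 0.1 rad), for 0.2 s.
At the end, for the whole second after the job is handed in: The handle's bare middle lies in the hook's bow (wire_mid within 9 mm of the hook's middle along and across), below the keeper, which is shut (under 0.12 rad); the stand carries the pail, underside above 20 mm, within 0.3 rad of upright, at rest, garlic inside (x of wire_mid in the frame of hook_stand between -0.009 and 0.009 m and y of wire_mid in the frame of hook_stand between -0.009 and 0.009 m and z of wire_mid in the frame of hook_stand between 0.203 and 0.233 m and value of joint keeper below 0.12 rad and height (world z) of pail above 0.02 m and angle between pail's own z axis and vertical below 0.3 rad and contact force between pail and hook_stand above 1 N and distance between garlic and pail below 0.075 m and linear speed of pail below 0.06 m/s); the robot touches nothing.
It fails at once if the hook was leaned on: more than 16 N between the pail with its handle and the stand (contact force between pail and hook_stand above 16 N).
It fails at once if the robot pushed the stand with more than 15 N (contact force between any of the arm, the fingers and hook_stand above 15 N).
It fails at once if the pail was let drop: let go of and falling faster than 0.22 m/s (linear speed of pail above 0.22 m/s and contact force between the fingers and pail below 0.05 N).
It fails at once if the garlic left the pail (distance between garlic and pail above 0.1 m).
It fails at once if one of the other things was disturbed (moved more than 40 mm) (distance of any of egg_timer, tea_spoon, lime, onion, lemon, spice_jar, mug, fish_tin from where it was at the start of the episode above 0.04 m).
It also fails if it takes over 72 s, if anything falls off the work surface, if the arm or the gripper's body presses on something with over 40 N, if the wrist force passes 120 N, or if a joint passes its speed limit or range.

ROBOT

A 6-joint arm with a two-finger parallel gripper is mounted at the origin on a cart in front of the work surface, level with it; the furniture and walls round the work are solid. World frame = base frame: x ahead of the robot, y to its left, z up, the work surface at z = 0. Lengths are in m, angles in rad, forces in N, time in s.
With the tool pointing down it reaches from about 0.35 to 0.875 m from the base axis. Payload 15.5 kg.
Tool frame: the origin (TCP) lies between the finger pads; the fingertips stand finger_overhang ahead of it and the grasp point (between the pads) lies 3 mm ahead of it (finger_overhang is the distance from the TCP to the fingertips, in m); z points along the fingers, y is the direction in which the jaws open and shut (so a half turn about z gives the same grasp; the last joint's range is limited). The gripper opens to 85 mm and grips with 20 to 120 N. Pads are 22 mm wide; open, the fingers measure 114 mm over their backs; the gripper's body (76 mm by 85 mm) begins 54 mm behind the grasp point. The pads swing forward as they close: fully open they stand 13 mm farther back than shut.
Start: joints at [-1.359, 0.494, 1.345, -0, 1.302, -0.096], TCP at [0.189, -0.596, 0.253] pointing down, gripper open.
Joint ranges: [-2.91, 2.91], [-0.82, 2.16], [0.22, 2.67], [-1.22, 4.37], [0.12, 2.79], [-3.08, 3.08]. Speed limits (rad/s): [1.89, 1.89, 2.57, 3.01, 3.01, 3.01].

INTERFACE

Orientations are given as [roll, pitch, yaw] about the fixed x, y, z axes, in that order (R = Rz(yaw) Ry(pitch) Rx(roll)).
In Python, from rig import sense, capture, camera_model, finish_job, finger_overhang gives the robot as it stands.
- The arm moves only by the tool step_arm, never from a script. Its argument "motion" is a list of rows, each an object of numbers: "tx", "ty", "tz": the shift along the tool's x, y, z scaled (see below); "ax", "ay", "az": the turn, a rotation vector about the tool's x, y, z scaled (see below); "fingers": the opening in per cent of the stroke, from 0 (shut) to 100 (fully open). A call has 1 to 12 rows; each row shifts and turns the commanded pose from where the row before left it, along the tool's axes as they then stand; what a row does not reach is not made up. The controller multiplies each number of a shift by 0.5 m and each number of a turn by 45 degrees. A row lasts 1/8 s, in which the tool goes at most 62.5 mm and 10.7 degrees, less where a joint would pass 70% of its speed; a pose out of reach is approached as far as the arm can. A call with a number of a shift or a turn outside -1 to 1 is refused whole. A call with a gripper value outside its range is refused whole. The fingers move at their own pace and stop on an object; "squeeze" is the grip in N (left out, the last holds). Time passes only in rows, so rows that do not move let the fingers close. It gives the time, the measured TCP pose, the force and the opening at its end, in the units of the state.
- sense(): the state, without advancing time (a new reading comes with each control period).
- capture(name): name is "scene" or "top" or "wrist"; returns (picture, depth): 480x640x3 uint8, blue, green, red; 480x640 float32, m along the optical axis (not along the pixel's ray), 0 where there is no reading.
- camera_model(name): a dict with "K" (3x3 intrinsics, pixels), "R" (3x3) and "t" (3): a world point X has camera coordinates R X + t. Camera axes: x right, y down, z forward; pixel columns grow to the right and rows downward; lengths in m; the calibration is good to about 2 mm. A picture is of the moment at which its call begins: read the wrist's pose just before it. camera_model takes no time and is no camera call; for the wrist camera it gives the pose at the moment of the call.
- finish_job(): hands the job in, once; it reports no verdict.
The state is a dict: "clock": time; "joints": joint angles; "dq": joint speeds; "joint_torque": joint torques, N m; "tcp_pos": TCP position; "tool_rot": TCP orientation; "ft_force": force on the tool from outside, world axes, zero at the start; "moment": the same for the moment, N m; "grip_width": opening from 0.0 (shut) to 1.0 (fully open).
Only numpy, scipy, OpenCV 4.12 (cv2) and the standard library are available. Lean on these libraries where they do the work, as an engineer would, in place of code of your own. Each camera call takes 0.05 s, during which the arm holds its last target. There are 200 camera calls.

## Working session

There is one attempt and no reset: what is moved stays moved. The work goes in short steps, Python scripts to look and compute and a tool call to move; the robot and the scene stay as the last step left them, time stands still between calls to the robot, and variables do not carry over. Pictures are saved under pics/ and viewed, about 8 in all and at most 12, crops included, and the job is handed in when it is done.

Besides the shell and the picture viewer there is one more tool, called after "Call:" as name(argument=value, ...) on one line, values as JSON. step_arm: Moves the arm, as the interface text tells. Its arguments: {"type":"object","properties":{"motion":{"type":"array","items":{"type":"object","properties":{"tx":{"type":"number","minimum":-1,"maximum":1},"ty":{"type":"number","minimum":-1,"maximum":1},"tz":{"type":"number","minimum":-1,"maximum":1},"ax":{"type":"number","minimum":-1,"maximum":1},"ay":{"type":"number","minimum":-1,"maximum":1},"az":{"type":"number","minimum":-1,"maximum":1},"fingers":{"type":"number"}}}},"squeeze":{"type":"number"}},"required":["motion"]}

```bash
mkdir -p pics; ls; python3 - <<'E'
from rig import *
import cv2, numpy as np
print(sense()); print(finger_overhang)
for n in ("scene","top"):
    p,d=capture(n); cv2.imwrite(f"pics/{n}0.png",p); np.save(f"pics/{n}0.npy",d)
    m=camera_model(n); print(n,np.array(m["K"]).tolist(),np.round(m["R"],3).tolist(),m["t"])
E
```

```text
pics
{'clock': 0.0, 'joints': array([-1.35947366e+00,  4.94225025e-01,  1.34612828e+00, -8.08590100e-06,
        1.30246799e+00, -9.54720463e-02]), 'dq': array([ 2.86815414e-04, -1.53121386e-03,  1.47137136e-03,  9.93478196e-04,
        1.98289423e-03, -5.48705865e-05]), 'joint_torque': array([ 5.31767746e-04, -8.82148075e+01, -3.83877468e+01, -1.40557599e-04,
        1.00422979e-02,  6.43269186e-05]), 'tcp_pos': array([ 0.18870237, -0.59549474,  0.25267517]), 'tool_rot': array([-3.14036887e+00, -1.09363911e-04,  3.06796791e-01]), 'ft_force': array([-0.84672617,  0.30359762,  0.04708841]), 'moment': array([ 0.00456955, -0.0042575 , -0.002858  ]), 'grip_width': 1.002967150390981}
0.022
scene [[610.7328089110417, 0.0, 316.95443778425073], [0.0, 610.7328089110417, 247.98735916393218], [0.0, 0.0, 1.0]] [[-0.648, -0.762, -0.019], [-0.354, 0.324, -0.877], [0.675, -0.561, -0.479]] [0.16058635 0.40711265 1.097582  ]
top [[596.6939843874071, 0.0, 316.39297552182546], [0.0, 596.6939843874071, 249.74835434946849], [0.0, 0.0, 1.0]] [[-0.018, -1.0, 0.003], [-0.994, 0.018, -0.11], [0.11, -0.005, -0.994]] [-0.2401364   0.54780324  1.2731592 ]
```

View pics/scene0.png

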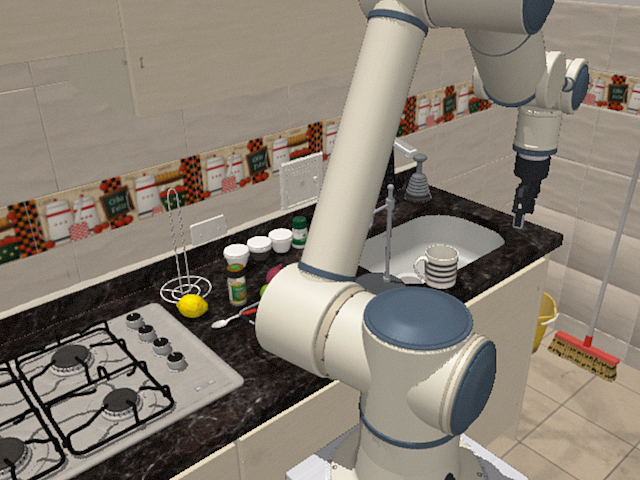

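View pics/top0.png

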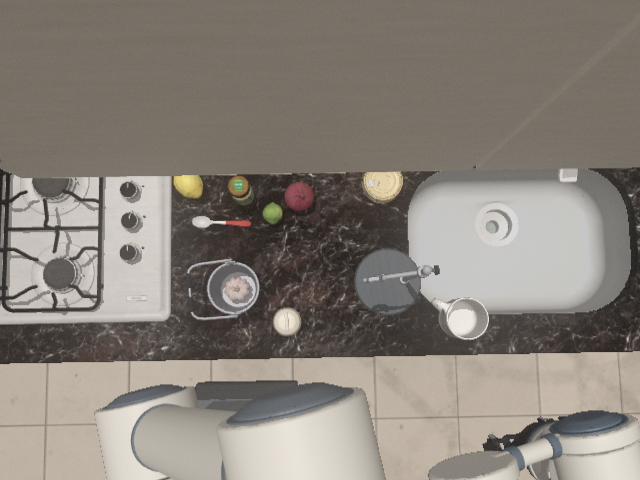

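```bash
cat > h.py <<'E'
from rig import *
import cv2, numpy as np
from scipy.spatial.transform import Rotation as Ro
def ray(m,u,v):
    K,R,t=(np.array(m[k]) for k in "KRt"); d=R.T@np.linalg.solve(K,[u,v,1.]); return -R.T@t,d
def at_z(m,u,v,z):
    c,d=ray(m,u,v); return c+d*(z-c[2])/d[2]
def pt(m,u,v,z): c,d=ray(m,u,v); return c+d*z
def cloud(m,dep):
    K,R,t=(np.array(m[k]) for k in "KRt"); v,u=np.mgrid[:480,:640]
    P=np.stack([(u-K[0,2])/K[0,0]*dep,(v-K[1,2])/K[1,1]*dep,dep],-1); return (P-t)@R
E
python3 - <<'E'
from h import *
m=camera_model("top"); d=np.load("pics/top0.npy"); W=cloud(m,d); p=cv2.imread("pics/top0.png")
cv2.imwrite("pics/crop1.png",cv2.resize(p[245:345,180:450],None,fx=2.95,fy=2.95,interpolation=cv2.INTER_CUBIC))
def st(n,box,z0,z1):
    u0,v0,u1,v1=box; w=W[v0:v1,u0:u1].reshape(-1,3); w=w[(w[:,2]>z0)&(w[:,2]<z1)]
    print(n,len(w),w.mean(0).round(4),w.min(0).round(4),w.max(0).round(4)); return w
w=st("rim",(200,250,265,325),.079,.089)
c,r=cv2.minEnclosingCircle(w[:,:2].astype(np.float32)); print(c,r)
st("bar",(183,255,200,325),.07,.11)
st("hookarm",(355,255,420,300),.215,.30)
w=st("arm",(375,255,420,300),.2,.30); print(np.polyfit(w[:,1],w[:,0],1), np.median(w[:,2]))
st("posttop",(415,255,445,290),.28,.31)
st("timer",(270,300,305,340),.03,.08); st("mug",(430,290,495,345),.05,.12); st("tin",(355,160,410,205),.02,.06)
w=st("foot",(350,240,425,320),.004,.04);c,r=cv2.minEnclosingCircle(w[:,:2].astype(np.float32)); print(c,r)
E
```

```text
rim 365 [ 0.4638 -0.0708  0.0858] [ 0.409  -0.1292  0.0791] [ 0.5147 -0.0205  0.089 ]
(0.4619542062282562, -0.0749419778585434) 0.05469955876469612
bar 228 [0.4554 0.0093 0.1026] [ 0.3999 -0.0077  0.0945] [0.5125 0.02   0.1088]
hookarm 272 [ 0.4708 -0.3882  0.2408] [ 0.4614 -0.4369  0.2199] [ 0.4866 -0.3328  0.2566]
arm 231 [ 0.4718 -0.3965  0.2409] [ 0.4629 -0.4369  0.207 ] [ 0.4866 -0.3548  0.2566]
[-0.12298427  0.42305751] 0.24127706969862983
posttop 76 [ 0.477  -0.4404  0.2894] [ 0.4692 -0.4482  0.2805] [ 0.4851 -0.433   0.2964]
timer 610 [ 0.3897 -0.1841  0.0463] [ 0.3601 -0.2119  0.03  ] [ 0.4201 -0.1535  0.0615]
mug 658 [ 0.3949 -0.5527  0.0772] [ 0.3473 -0.6012  0.0502] [ 0.4333 -0.4915  0.0971]
tin 978 [ 0.6844 -0.398   0.0374] [ 0.6508 -0.4411  0.02  ] [ 0.7132 -0.3558  0.0484]
foot 3338 [ 0.4729 -0.4016  0.01  ] [ 0.3892 -0.4854  0.004 ] [ 0.5668 -0.3213  0.0388]
(0.4799647331237793, -0.4059634804725647) 0.11705884337425232
```

View pics/crop1.png

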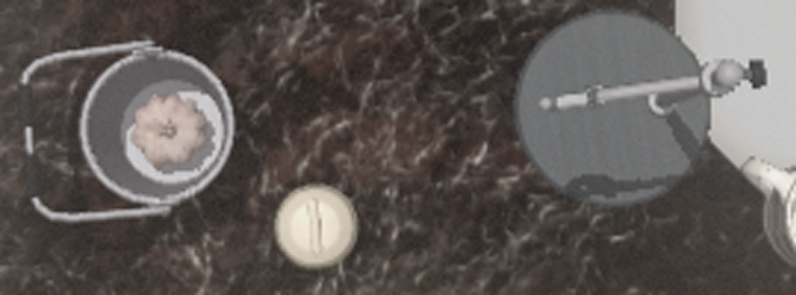

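```bash
cat >> h.py <<'E'
def pose(): s=sense(); return np.array(s["tcp_pos"]),Ro.from_euler("xyz",s["tool_rot"])
def Rt(yaw,tilt=0):  # tilt>0: fingers point down and along tool +y
    return Ro.from_euler("z",yaw)*Ro.from_euler("x",np.pi)*Ro.from_euler("x",-tilt)
def plan(p,R,wps):
    """wps: list of (pos,Rot,n rows); prints rows in tool units"""
    for q,S,n in wps:
        q=np.array(q,float); rv=(R.inv()*S).as_rotvec()
        for i in range(n):
            t=(R).inv().apply((q-p)/n)/.5; a=rv/n/np.radians(45)
            print({k:round(float(v),4) for k,v in zip("tx ty tz ax ay az".split(),np.r_[t,a]) if abs(v)>5e-5})
            p=p+(q-p)/(n-i)*0+ (q-p0)/n if False else p+R.apply(t*.5); R=R*Ro.from_rotvec(rv/n); 
            if i<n-1: q=q; n_left=n-1-i
            if i<n-1: pass
        print('->',p.round(4),R.as_euler("xyz").round(3))
E
python3 - <<'E'
# rewrite plan cleanly
s=open('h.py').read(); i=s.index("def plan")
open('h.py','w').write(s[:i]+'''def plan(p,R,wps):
    """wps: list of (pos,Rot,n rows); prints rows in tool units"""
    for q,S,n in wps:
        d=(np.array(q,float)-p)/n; rv=(R.inv()*S).as_rotvec()/n
        for _ in range(n):
            row=np.r_[R.inv().apply(d)/.5,rv/np.radians(45)]
            print({k:round(float(v),4) for k,v in zip("tx ty tz ax ay az".split(),row) if abs(v)>5e-5})
            p=p+d; R=R*Ro.from_rotvec(rv)
        print('->',p.round(4),R.as_euler("xyz").round(3))
''')
E
python3 - <<'E'
from h import *
p,R=pose(); m=camera_model("wrist"); C=-np.array(m["R"]).T@m["t"]
print("cam in tool",R.inv().apply(C-p).round(4),"axes(cols x,y,z in tool)",(R.as_matrix().T@np.array(m["R"]).T).round(3).tolist(),np.array(m["K"]).round(1).tolist())
t=camera_model("top"); s=lambda u,v:(180+u/2.95,245+v/2.95)
for n,u,v,z in [("pivfar",150,44,.09),("pivnear",167,211,.09),("bar0",24,76,.09),("bar1",38,206,.09),("barmid",29,140,.09),("rimL",81,125,.085),("rimR",233,130,.085),("rimT",160,53,.085),("rimB",160,204,.085),("tip",545,103,.25),("armpost",705,85,.25),("timer",317,226,.055)]:
    print(n,at_z(t,*s(u,v),z)[:2].round(4))
plan(p,R,[((.34,-.36,.33),Rt(.1),6)])
E
```

```text
cam in tool [ 6.74e-02 -1.00e-04 -1.21e-01] axes(cols x,y,z in tool) [[0.0, -0.963, -0.269], [1.0, 0.001, -0.001], [0.001, -0.269, 0.963]] [[373.2, 0.0, 317.0], [0.0, 373.2, 237.0], [0.0, 0.0, 1.0]]
pivfar [ 0.5187 -0.0713]
pivnear [ 0.4015 -0.0829]
bar0 [0.4977 0.0173]
bar1 [0.4066 0.0071]
barmid [0.4527 0.0136]
rimL [ 0.4628 -0.0219]
rimR [ 0.4574 -0.1289]
rimT [ 0.5127 -0.0776]
rimB [ 0.4065 -0.0773]
tip [ 0.4629 -0.3351]
armpost [ 0.4722 -0.4334]
timer [ 0.3889 -0.1858]
{'tx': 0.0718, 'ty': -0.0596, 'tz': -0.0257, 'ax': -0.0002, 'az': 0.0439}
{'tx': 0.0697, 'ty': -0.0621, 'tz': -0.0257, 'ax': -0.0002, 'az': 0.0439}
{'tx': 0.0675, 'ty': -0.0644, 'tz': -0.0257, 'ax': -0.0002, 'az': 0.0439}
{'tx': 0.0653, 'ty': -0.0667, 'tz': -0.0257, 'ax': -0.0002, 'az': 0.0439}
{'tx': 0.0629, 'ty': -0.0689, 'tz': -0.0257, 'ax': -0.0002, 'az': 0.0439}
{'tx': 0.0605, 'ty': -0.071, 'tz': -0.0257, 'ax': -0.0002, 'az': 0.0439}
-> [ 0.34 -0.36  0.33] [-3.142  0.     0.1  ]
```

Call:
step_arm(motion=[{"tz": -0.12, "tx": 0.02}, {"tx": 0.08, "ty": -0.06, "tz": -0.05, "az": 0.045}, {"tx": 0.08, "ty": -0.06, "tz": -0.05, "az": 0.045}, {"tx": 0.08, "ty": -0.06, "az": 0.045}, {"tx": 0.08, "ty": -0.07, "az": 0.045}, {"tx": 0.08, "ty": -0.07, "az": 0.045}, {"tx": 0.07, "ty": -0.07, "az": 0.04}, {"tx": 0.0}])

```text
schema error: expected keys tx, ty, tz, ax, ay, az, fingers
```

```bash
python3 - <<'E'
from h import *
p,R=pose(); print(p.round(4),R.as_euler("xyz").round(3))
m=camera_model("wrist"); im,d=capture("wrist"); cv2.imwrite("pics/w1.png",im); np.savez("pics/w1.npz",d=d,K=m["K"],R=m["R"],t=m["t"])
W=cloud(m,d); ok=d>0
tab=ok&(W[...,2]<.008)&(W[...,2]>-.02); print("table z",np.median(W[...,2][tab]))
s=ok&(W[...,2]>.19)&(W[...,2]<.275)&(W[...,1]>-.43)&(W[...,1]<-.3)&(abs(W[...,0]-.47)<.04); w=W[s]
for y in np.arange(-.43,-.32,.006):
    q=w[abs(w[:,1]-y)<.003]
    if len(q)>5: print(round(y,3),len(q),"x",q[:,0].min().round(4),q[:,0].max().round(4),"z",np.percentile(q[:,2],[5,50,95]).round(4))
E
```

```text
[ 0.1887 -0.5955  0.2528] [-3.141 -0.     0.307]
table z 0.00035488468541535704
```

View pics/w1.png

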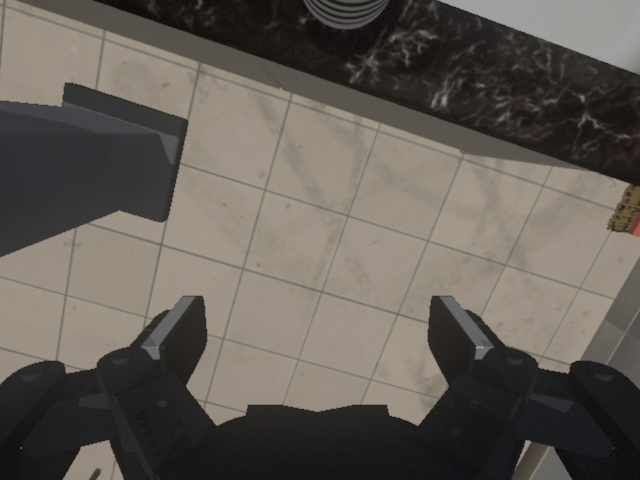

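The move was refused because every row needs all the keys. The picture shows only the start view: the fingers at the bottom, the floor, and the counter at the top.

Call:
step_arm(motion=[{"tx": 0.02, "ty": 0, "tz": -0.12, "ax": 0, "ay": 0, "az": 0, "fingers": 100}, {"tx": 0.08, "ty": -0.06, "tz": -0.05, "ax": 0, "ay": 0, "az": 0.045, "fingers": 100}, {"tx": 0.08, "ty": -0.06, "tz": -0.05, "ax": 0, "ay": 0, "az": 0.045, "fingers": 100}, {"tx": 0.08, "ty": -0.06, "tz": 0, "ax": 0, "ay": 0, "az": 0.045, "fingers": 100}, {"tx": 0.08, "ty": -0.07, "tz": 0, "ax": 0, "ay": 0, "az": 0.045, "fingers": 100}, {"tx": 0.08, "ty": -0.07, "tz": 0, "ax": 0, "ay": 0, "az": 0.045, "fingers": 100}, {"tx": 0.07, "ty": -0.07, "tz": 0, "ax": 0, "ay": 0, "az": 0.04, "fingers": 100}, {"tx": 0, "ty": 0, "tz": 0, "ax": 0, "ay": 0, "az": 0, "fingers": 100}])

```text
clock: 1.15
tcp_pos: [0.3872, -0.3489, 0.3633]
tool_rot: [-3.141, -0.0, 0.102]
ft_force: [0.1, 0.2, 0.8]
grip_width: 0.997
```

```bash
python3 - <<'E'
from h import *
p,R=pose(); print(p.round(4),R.as_euler("xyz").round(3))
m=camera_model("wrist"); im,d=capture("wrist"); cv2.imwrite("pics/w2.png",im); np.savez("pics/w2.npz",d=d,K=m["K"],R=m["R"],t=m["t"])
W=cloud(m,d); ok=d>0
tab=ok&(W[...,2]<.008)&(W[...,2]>-.02); print("table z",np.median(W[...,2][tab]))
s=ok&(W[...,2]>.19)&(W[...,2]<.275)&(W[...,1]>-.43)&(W[...,1]<-.3)&(abs(W[...,0]-.47)<.04); w=W[s]
for y in np.arange(-.43,-.32,.006):
    q=w[abs(w[:,1]-y)<.003]
    if len(q)>5: print(round(y,3),len(q),"x",q[:,0].min().round(4),q[:,0].max().round(4),"z",np.percentile(q[:,2],[5,50,95]).round(4))
E
```

```text
[ 0.3872 -0.3489  0.3633] [-3.141 -0.     0.102]
table z 0.0006443050099227765
-0.43 66 x 0.468 0.4753 z [0.2396 0.2414 0.2431]
-0.424 127 x 0.4673 0.475 z [0.2397 0.2414 0.243 ]
-0.418 126 x 0.4667 0.4744 z [0.2393 0.2416 0.2428]
-0.412 136 x 0.4655 0.4738 z [0.2387 0.2413 0.2429]
-0.406 130 x 0.4649 0.4732 z [0.2386 0.2414 0.2431]
-0.4 127 x 0.4643 0.4719 z [0.2395 0.2414 0.243 ]
-0.394 129 x 0.4636 0.4714 z [0.2396 0.2415 0.2431]
-0.388 122 x 0.463 0.4708 z [0.2397 0.2417 0.243 ]
-0.382 136 x 0.4618 0.4702 z [0.2389 0.2414 0.243 ]
-0.376 135 x 0.4612 0.4695 z [0.238  0.2406 0.2426]
-0.37 171 x 0.4594 0.4699 z [0.233  0.2387 0.241 ]
-0.364 195 x 0.4577 0.4702 z [0.2253 0.2372 0.2414]
-0.358 115 x 0.4591 0.4667 z [0.2068 0.236  0.2372]
-0.352 111 x 0.4585 0.4654 z [0.2072 0.2362 0.2373]
-0.346 111 x 0.4578 0.4648 z [0.2148 0.236  0.2375]
-0.34 123 x 0.4568 0.465 z [0.2328 0.2394 0.2432]
-0.334 79 x 0.4567 0.464 z [0.2399 0.2421 0.2438]
```

View pics/w2.png

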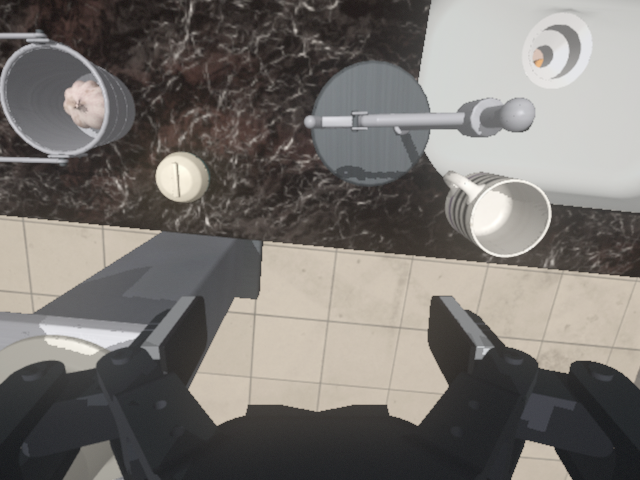

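```bash
cat >> h.py <<'E'
def rows(*a):
    plan(*a)
E
python3 - <<'E'
from h import *
z=np.load("pics/w2.npz"); W=cloud(z,z["d"]); ok=z["d"]>0
s=ok&(W[...,2]>.275)&(W[...,2]<.31)&(abs(W[...,0]-.475)<.04); w=W[s]; print("post",len(w),w.mean(0),w.min(0),w.max(0))
s=ok&(W[...,2]>.225)&(W[...,1]>-.345)&(W[...,1]<-.3)&(abs(W[...,0]-.46)<.02); w=W[s]; print("tip",w.mean(0),w.min(0),w.max(0))
p,R=pose(); yaw=.097; S=Rt(yaw,np.pi/4); a=S.apply([0,0,1]); G=np.array([.428,.009,.092])
print("a",a.round(3))
plan(p,R,[(G-a*.083,S,9)])
E
```

```text
post 1026 [ 0.47305632 -0.43952867  0.28837057] [ 0.46503684 -0.4489953   0.27518286] [ 0.48154487 -0.43318121  0.29429955]
tip [ 0.46064418 -0.33882834  0.23937555] [ 0.4566559  -0.34499878  0.22576727] [ 0.46475555 -0.33229044  0.24450811]
a [ 0.068 -0.704 -0.707]
{'tx': 0.0173, 'ty': -0.0915, 'tz': 0.0472, 'ax': -0.1111, 'ay': -0.0002, 'az': 0.0006}
{'tx': 0.0173, 'ty': -0.0953, 'tz': 0.0391, 'ax': -0.1111, 'ay': -0.0002, 'az': 0.0006}
{'tx': 0.0173, 'ty': -0.0984, 'tz': 0.0306, 'ax': -0.1111, 'ay': -0.0002, 'az': 0.0006}
{'tx': 0.0172, 'ty': -0.1007, 'tz': 0.0219, 'ax': -0.1111, 'ay': -0.0002, 'az': 0.0006}
{'tx': 0.0172, 'ty': -0.1022, 'tz': 0.0131, 'ax': -0.1111, 'ay': -0.0002, 'az': 0.0006}
{'tx': 0.0171, 'ty': -0.103, 'tz': 0.0041, 'ax': -0.1111, 'ay': -0.0002, 'az': 0.0006}
{'tx': 0.0171, 'ty': -0.1029, 'tz': -0.0049, 'ax': -0.1111, 'ay': -0.0002, 'az': 0.0006}
{'tx': 0.017, 'ty': -0.1021, 'tz': -0.0138, 'ax': -0.1111, 'ay': -0.0002, 'az': 0.0006}
{'tx': 0.017, 'ty': -0.1005, 'tz': -0.0227, 'ax': -0.1111, 'ay': -0.0002, 'az': 0.0006}
-> [0.4223 0.0674 0.1507] [2.356 0.    0.097]
```

Call:
step_arm(motion=[{"tx": 0.017, "ty": -0.0915, "tz": 0.047, "ax": -0.111, "ay": 0, "az": 0, "fingers": 30}, {"tx": 0.017, "ty": -0.095, "tz": 0.039, "ax": -0.111, "ay": 0, "az": 0, "fingers": 30}, {"tx": 0.017, "ty": -0.098, "tz": 0.031, "ax": -0.111, "ay": 0, "az": 0, "fingers": 30}, {"tx": 0.017, "ty": -0.101, "tz": 0.022, "ax": -0.111, "ay": 0, "az": 0, "fingers": 30}, {"tx": 0.017, "ty": -0.102, "tz": 0.013, "ax": -0.111, "ay": 0, "az": 0, "fingers": 30}, {"tx": 0.017, "ty": -0.103, "tz": 0.004, "ax": -0.111, "ay": 0, "az": 0, "fingers": 30}, {"tx": 0.017, "ty": -0.103, "tz": -0.005, "ax": -0.111, "ay": 0, "az": 0, "fingers": 30}, {"tx": 0.017, "ty": -0.102, "tz": -0.014, "ax": -0.111, "ay": 0, "az": 0, "fingers": 30}, {"tx": 0.017, "ty": -0.1, "tz": -0.023, "ax": -0.111, "ay": 0, "az": 0, "fingers": 30}, {"tx": 0, "ty": 0, "tz": 0, "ax": 0, "ay": 0, "az": 0, "fingers": 30}, {"tx": 0, "ty": 0, "tz": 0, "ax": 0, "ay": 0, "az": 0, "fingers": 30}])

```text
clock: 2.58
tcp_pos: [0.4207, 0.0564, 0.159]
tool_rot: [2.378, 0.005, 0.096]
ft_force: [0.0, 0.2, -0.2]
grip_width: 0.296
```

```bash
python3 - <<'E'
from h import *
p,R=pose(); print(p.round(4),R.as_euler("xyz").round(3),sense()["grip_width"])
m=camera_model("wrist"); im,d=capture("wrist"); cv2.imwrite("pics/w3.png",im); np.savez("pics/w3.npz",d=d,K=m["K"],R=m["R"],t=m["t"])
W=cloud(m,d); ok=d>0
s=ok&(W[...,2]>.08)&(W[...,2]<.12)&(W[...,1]>-.005)&(W[...,1]<.03)&(W[...,0]>.39)&(W[...,0]<.52); w=W[s]
v,u=np.where(s)
for x in np.arange(.4,.52,.008):
    k=abs(w[:,0]-x)<.004
    if k.sum()>5: q=w[k]; print(round(x,3),k.sum(),"y",q[:,1].min().round(4),q[:,1].max().round(4),"z",np.percentile(q[:,2],[5,50,98]).round(4),"px",u[k].mean().round(),v[k].mean().round())
E
```

```text
[0.4207 0.0564 0.159 ] [2.378 0.005 0.096] 0.29640484951267954
0.4 112 y -0.0044 0.0073 z [0.0986 0.1    0.1016] px 312.0 298.0
0.408 124 y 0.0024 0.0131 z [0.098  0.101  0.1036] px 305.0 287.0
0.416 226 y 0.0054 0.014 z [0.0979 0.1023 0.1043] px 304.0 276.0
0.424 234 y 0.0058 0.0146 z [0.0977 0.1024 0.1041] px 304.0 262.0
0.432 242 y 0.0067 0.0158 z [0.098  0.1025 0.1042] px 304.0 248.0
0.44 223 y 0.0074 0.0156 z [0.0973 0.1013 0.104 ] px 304.0 235.0
0.448 141 y 0.0095 0.0144 z [0.0976 0.1005 0.1019] px 304.0 218.0
0.456 165 y 0.0097 0.0174 z [0.0979 0.1007 0.1035] px 303.0 203.0
0.464 278 y 0.0103 0.0184 z [0.098  0.1024 0.1042] px 303.0 189.0
0.472 294 y 0.01 0.0194 z [0.0976 0.1024 0.1042] px 303.0 173.0
0.48 304 y 0.0111 0.0201 z [0.0975 0.1023 0.1044] px 303.0 157.0
0.488 243 y 0.0115 0.0208 z [0.0977 0.1018 0.1042] px 303.0 142.0
0.496 174 y 0.0073 0.0172 z [0.0982 0.1004 0.1019] px 307.0 125.0
0.504 222 y -0.0049 0.013 z [0.0976 0.0996 0.1011] px 321.0 111.0
0.512 16 y -0.0047 -0.0014 z [0.0973 0.0981 0.0997] px 331.0 104.0
```

View pics/w3.png

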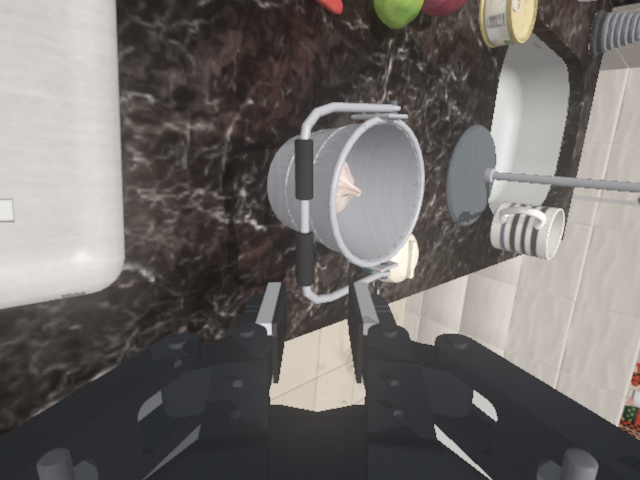

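```bash
python3 - <<'E'
from h import *
p,R=pose(); S=Rt(.097,np.radians(44)); G=np.array([.428,.0105,.099]); T=lambda g,S:g-S.apply([0,0,.003])
plan(p,R,[(T(G,S),S,4)])
px=np.array([.096,-.995,0]); P0=G+.088*np.cos(.1)*px-[0,0,.088*np.sin(.1)]
w=[]
for i in range(1,12):
    th=.1+1.47*i/11; Si=Rt(.097,np.radians(44)*(1-i/11)); w.append((T(P0+.088*(-np.cos(th)*px+np.array([0,0,np.sin(th)])),Si),Si,1))
plan(T(G,S),S,w)
E
```

```text
{'tx': 0.0016, 'ty': -0.0043, 'tz': 0.0362, 'ax': -0.0014, 'ay': 0.0015, 'az': 0.0005}
{'tx': 0.0016, 'ty': -0.0044, 'tz': 0.0362, 'ax': -0.0014, 'ay': 0.0015, 'az': 0.0005}
{'tx': 0.0015, 'ty': -0.0044, 'tz': 0.0362, 'ax': -0.0014, 'ay': 0.0015, 'az': 0.0005}
{'tx': 0.0015, 'ty': -0.0045, 'tz': 0.0362, 'ax': -0.0014, 'ay': 0.0015, 'az': 0.0005}
-> [0.4278 0.0126 0.1012] [2.374 0.    0.097]
{'ty': 0.0193, 'tz': -0.0139, 'ax': 0.0889}
-> [0.428  0.0105 0.1129] [2.443 0.    0.097]
{'ty': 0.0202, 'tz': -0.0127, 'ax': 0.0889}
-> [0.4284 0.0069 0.1242] [2.513 0.    0.097]
{'ty': 0.0209, 'tz': -0.0114, 'ax': 0.0889}
-> [0.4288 0.0018 0.135 ] [2.583 0.    0.097]
{'ty': 0.0216, 'tz': -0.0101, 'ax': 0.0889}
-> [ 0.4295 -0.0047  0.145 ] [2.653 0.    0.097]
{'ty': 0.0222, 'tz': -0.0087, 'ax': 0.0889}
-> [ 0.4302 -0.0124  0.1541] [2.723 0.    0.097]
{'ty': 0.0227, 'tz': -0.0073, 'ax': 0.0889}
-> [ 0.4311 -0.0213  0.1621] [ 2.793 -0.     0.097]
{'ty': 0.0232, 'tz': -0.0059, 'ax': 0.0889}
-> [ 0.432  -0.0311  0.1688] [2.862 0.    0.097]
{'ty': 0.0235, 'tz': -0.0044, 'ax': 0.0889}
-> [ 0.433  -0.0418  0.1741] [2.932 0.    0.097]
{'ty': 0.0237, 'tz': -0.0029, 'ax': 0.0889}
-> [ 0.4341 -0.053   0.178 ] [3.002 0.    0.097]
{'ty': 0.0239, 'tz': -0.0014, 'ax': 0.0889}
-> [ 0.4353 -0.0647  0.1804] [ 3.072 -0.     0.097]
{'ty': 0.0239, 'tz': 0.0001, 'ax': 0.0889}
-> [ 0.4364 -0.0766  0.1812] [3.142 0.    0.097]
```

Call:
step_arm(motion=[{"tx": 0.0015, "ty": -0.0044, "tz": 0.036, "ax": 0, "ay": 0, "az": 0, "fingers": 30}, {"tx": 0.0015, "ty": -0.0044, "tz": 0.036, "ax": 0, "ay": 0, "az": 0, "fingers": 30}, {"tx": 0.0015, "ty": -0.0044, "tz": 0.036, "ax": 0, "ay": 0, "az": 0, "fingers": 30}, {"tx": 0.0015, "ty": -0.0044, "tz": 0.036, "ax": 0, "ay": 0, "az": 0, "fingers": 30}, {"tx": 0, "ty": 0, "tz": 0, "ax": 0, "ay": 0, "az": 0, "fingers": 22}, {"tx": 0, "ty": 0, "tz": 0, "ax": 0, "ay": 0, "az": 0, "fingers": 16}, {"tx": 0, "ty": 0, "tz": 0, "ax": 0, "ay": 0, "az": 0, "fingers": 16}])

```text
clock: 3.5
tcp_pos: [0.4278, 0.0143, 0.1015]
tool_rot: [2.378, 0.003, 0.096]
ft_force: [-0.0, 0.0, 0.1]
grip_width: 0.159
```

```bash
python3 - <<'E'
from h import *
p,R=pose(); print(p.round(4),R.as_euler("xyz").round(3),sense()["grip_width"],sense()["ft_force"])
im,d=capture("wrist"); cv2.imwrite("pics/w4.png",im[100:400,150:500])
E
```

```text
[0.4278 0.0143 0.1015] [2.378 0.003 0.096] 0.1587964234421121 [-0.00312318  0.0121091   0.09440562]
```

View pics/w4.png

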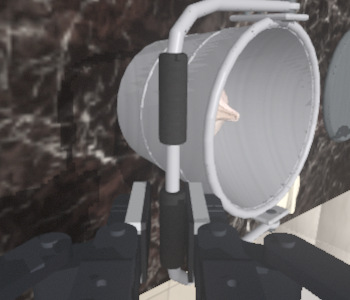

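The sleeve sits between the two pads (crop column 175, pads at about 140 and 200). I'll swing the handle now.

Call:
step_arm(motion=[{"tx": 0, "ty": 0.019, "tz": -0.014, "ax": 0.089, "ay": 0, "az": 0, "fingers": 16}, {"tx": 0, "ty": 0.02, "tz": -0.0127, "ax": 0.089, "ay": 0, "az": 0, "fingers": 16}, {"tx": 0, "ty": 0.021, "tz": -0.0114, "ax": 0.089, "ay": 0, "az": 0, "fingers": 16}, {"tx": 0, "ty": 0.0216, "tz": -0.01, "ax": 0.089, "ay": 0, "az": 0, "fingers": 16}, {"tx": 0, "ty": 0.0222, "tz": -0.0087, "ax": 0.089, "ay": 0, "az": 0, "fingers": 16}, {"tx": 0, "ty": 0.0227, "tz": -0.0073, "ax": 0.089, "ay": 0, "az": 0, "fingers": 16}, {"tx": 0, "ty": 0, "tz": 0, "ax": 0, "ay": 0, "az": 0, "fingers": 16}])

```text
clock: 4.42
tcp_pos: [0.4314, -0.0206, 0.1626]
tool_rot: [2.797, 0.002, 0.094]
ft_force: [-0.7, 0.1, -0.1]
grip_width: 0.161
```

```bash
python3 - <<'E'
from h import *
p,R=pose(); print(p.round(4),R.as_euler("xyz").round(3),sense()["grip_width"],sense()["ft_force"])
G=np.array([.428,.0105,.099]);T=lambda g,S:g-S.apply([0,0,.003])
px=np.array([.096,-.995,0]); P0=G+.088*np.cos(.1)*px-[0,0,.088*np.sin(.1)]
th0=np.arctan2(p[2]-P0[2],-(p-P0)@px); t0=np.pi-R.as_euler("xyz")[0]; w=[]; n=6
for i in range(1,n+1):
    th=th0+(1.57-th0)*i/n; Si=Rt(.097,t0*(1-i/n)); w.append((T(P0+.088*(-np.cos(th)*px+np.array([0,0,np.sin(th)])),Si),Si,1))
print(th0); plan(p,R,w)
E
```

```text
[ 0.4314 -0.0206  0.1626] [2.797e+00 2.000e-03 9.400e-02] 0.1606795365171685 [-0.74533669  0.10780857 -0.13930864]
0.9100410444916208
{'tx': -0.0008, 'ty': 0.0214, 'tz': -0.004, 'ax': 0.0731, 'ay': 0.0032, 'az': -0.0026}
-> [ 0.4319 -0.03    0.1681] [ 2.854 -0.     0.097]
{'ty': 0.0193, 'tz': -0.004, 'ax': 0.0731}
-> [ 0.4327 -0.0386  0.1727] [2.912 0.    0.097]
{'ty': 0.0195, 'tz': -0.003, 'ax': 0.0731}
-> [ 0.4336 -0.0477  0.1764] [ 2.969 -0.     0.097]
{'ty': 0.0196, 'tz': -0.002, 'ax': 0.0731}
-> [ 0.4345 -0.0571  0.1791] [3.027 0.    0.097]
{'ty': 0.0197, 'tz': -0.001, 'ax': 0.0731}
-> [ 0.4355 -0.0668  0.1807] [3.084 0.    0.097]
{'ty': 0.0197, 'ax': 0.0731}
-> [ 0.4364 -0.0766  0.1812] [3.142 0.    0.097]
```

Call:
step_arm(motion=[{"tx": 0, "ty": 0.021, "tz": -0.004, "ax": 0.073, "ay": 0, "az": 0, "fingers": 16}, {"tx": 0, "ty": 0.0194, "tz": -0.004, "ax": 0.073, "ay": 0, "az": 0, "fingers": 16}, {"tx": 0, "ty": 0.0195, "tz": -0.003, "ax": 0.073, "ay": 0, "az": 0, "fingers": 16}, {"tx": 0, "ty": 0.0196, "tz": -0.002, "ax": 0.073, "ay": 0, "az": 0, "fingers": 16}, {"tx": 0, "ty": 0.0197, "tz": -0.001, "ax": 0.073, "ay": 0, "az": 0, "fingers": 16}, {"tx": 0, "ty": 0.0197, "tz": 0, "ax": 0.073, "ay": 0, "az": 0, "fingers": 16}, {"tx": 0, "ty": 0, "tz": 0, "ax": 0, "ay": 0, "az": 0, "fingers": 16}, {"tx": 0, "ty": 0, "tz": 0, "ax": 0, "ay": 0, "az": 0, "fingers": 16}, {"tx": 0, "ty": 0, "tz": 0, "ax": 0, "ay": 0, "az": 0, "fingers": 16}])

```text
clock: 5.55
tcp_pos: [0.4362, -0.0749, 0.1801]
tool_rot: [3.14, 0.005, 0.097]
ft_force: [0.6, -0.8, -0.4]
grip_width: 0.163
```

```bash
python3 - <<'E'
from h import *
p,R=pose(); print(p.round(4),R.as_euler("xyz").round(3),sense()["grip_width"],sense()["ft_force"])
m=camera_model("wrist"); im,d=capture("wrist"); cv2.imwrite("pics/w5.png",im)
W=cloud(m,d); ok=d>0
s=ok&(W[...,2]>.155)&(W[...,2]<.2)&(abs(W[...,1]+.075)<.03)&(W[...,0]>.447)&(W[...,0]<.52); w=W[s]
for x in np.arange(.444,.52,.006):
    q=w[abs(w[:,0]-x)<.003]
    if len(q)>5: print(round(x,3),len(q),"y",q[:,1].min().round(4),q[:,1].max().round(4),"z",np.percentile(q[:,2],[5,50,98]).round(4))
t=camera_model("top"); im,d=capture("top"); W=cloud(t,d)
w=W[250:325,200:265].reshape(-1,3); w=w[(w[:,2]>.079)&(w[:,2]<.089)]; print(cv2.minEnclosingCircle(w[:,:2].astype(np.float32)))
E
```

```text
[ 0.4362 -0.0749  0.1801] [3.14  0.005 0.097] 0.16312147706754596 [ 0.64563388 -0.82796955 -0.43826477]
0.45 1042 y -0.0933 -0.0687 z [0.167  0.1814 0.1992]
0.456 230 y -0.0749 -0.0698 z [0.179  0.1804 0.1818]
0.462 234 y -0.0743 -0.0693 z [0.179  0.1804 0.1818]
0.468 392 y -0.0761 -0.066 z [0.1793 0.1821 0.1838]
0.474 528 y -0.0758 -0.0655 z [0.1792 0.1824 0.1841]
0.48 551 y -0.0751 -0.065 z [0.1795 0.1824 0.1843]
0.486 564 y -0.0745 -0.0641 z [0.1795 0.1824 0.1841]
0.492 598 y -0.0739 -0.0636 z [0.1793 0.1824 0.1842]
0.498 430 y -0.0732 -0.0636 z [0.1782 0.1805 0.1839]
0.504 306 y -0.0704 -0.0651 z [0.175  0.1779 0.1801]
0.51 259 y -0.0699 -0.0649 z [0.1669 0.1718 0.1755]
0.516 73 y -0.0698 -0.0652 z [0.1557 0.1604 0.1661]
((0.4685644209384918, -0.09375131130218506), 0.049499914050102234)
```

View pics/w5.png

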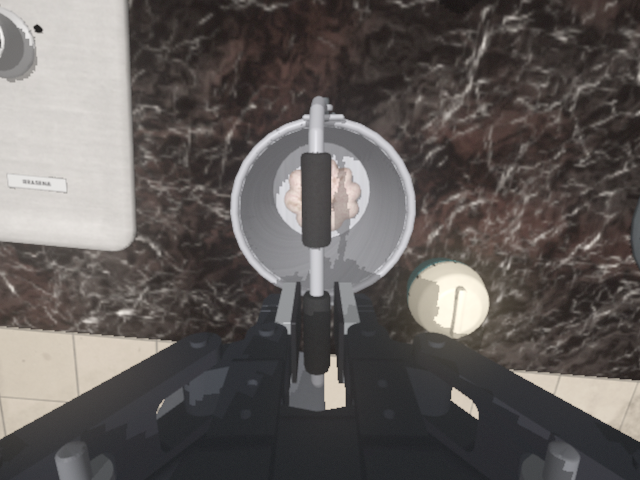

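Handle upright, with its bar at columns 303-330 over the pail mouth. The garlic is inside and the pail is standing. I'll shift 4 mm outwards on the sleeve and grip.

Call:
step_arm(motion=[{"tx": -0.008, "ty": 0, "tz": 0, "ax": 0, "ay": -0.006, "az": 0, "fingers": 16}, {"tx": 0, "ty": 0, "tz": 0, "ax": 0, "ay": 0, "az": 0, "fingers": 14}, {"tx": 0, "ty": 0, "tz": 0, "ax": 0, "ay": 0, "az": 0, "fingers": 12}, {"tx": 0, "ty": 0, "tz": 0, "ax": 0, "ay": 0, "az": 0, "fingers": 0}, {"tx": 0, "ty": 0, "tz": 0, "ax": 0, "ay": 0, "az": 0, "fingers": 0}, {"tx": 0, "ty": 0, "tz": 0, "ax": 0, "ay": 0, "az": 0, "fingers": 0}, {"tx": 0, "ty": 0, "tz": -0.01, "ax": 0, "ay": 0, "az": 0, "fingers": 0}, {"tx": 0, "ty": 0, "tz": -0.02, "ax": 0, "ay": 0, "az": 0, "fingers": 0}, {"tx": 0, "ty": 0, "tz": -0.01, "ax": 0, "ay": 0, "az": 0, "fingers": 0}, {"tx": 0, "ty": 0, "tz": 0, "ax": 0, "ay": 0, "az": 0, "fingers": 0}], squeeze=100)

```text
clock: 6.9
tcp_pos: [0.433, -0.0761, 0.2008]
tool_rot: [3.141, 0.008, 0.096]
ft_force: [-0.7, -1.5, -4.8]
grip_width: 0.084
```

```bash
cat >> h.py <<'E'
def barlook(tag):
    """far sleeve/bare wire seen by the wrist camera, in tool axes relative to TCP"""
    p,R=pose(); s=sense(); print(p.round(4),R.as_euler("xyz").round(3),"g",round(s["grip_width"],3),"F",s["ft_force"].round(2),"M",s["moment"].round(3),"t",s["clock"])
    m=camera_model("wrist"); im,d=capture("wrist"); cv2.imwrite(f"pics/{tag}.png",im)
    L=R.inv().apply(cloud(m,d).reshape(-1,3)-p); L=L[(d>0).ravel()]
    L=L[(abs(L[:,1])<.02)&(abs(L[:,2])<.012)&(L[:,0]>.012)&(L[:,0]<.07)]
    for x in np.arange(.014,.07,.004):
        q=L[abs(L[:,0]-x)<.002]
        if len(q)>8: print(round(x,3),len(q),"y",q[:,1].min().round(4),q[:,1].max().round(4),"top z",np.percentile(q[:,2],3).round(4))
    return m,im,d
E
python3 -c "
from h import *
barlook('w6')"
```

```text
[ 0.433  -0.0761  0.2008] [3.141 0.008 0.096] g 0.084 F [-0.7  -1.5  -4.77] M [0.006 0.076 0.   ] t 6.9
0.014 341 y -0.0051 0.0046 top z -0.003
0.018 207 y -0.0043 0.0035 top z -0.0019
0.022 147 y -0.0025 0.002 top z -0.0009
0.026 159 y -0.0029 0.002 top z -0.0011
0.03 166 y -0.0028 0.002 top z -0.001
0.034 184 y -0.0052 0.0044 top z -0.0028
0.038 342 y -0.0052 0.0043 top z -0.0033
0.042 352 y -0.0051 0.0043 top z -0.0033
0.046 360 y -0.0055 0.0042 top z -0.0032
0.05 376 y -0.0054 0.0046 top z -0.0033
0.054 388 y -0.0054 0.0045 top z -0.0033
0.058 399 y -0.0053 0.0045 top z -0.0034
0.062 398 y -0.0053 0.0044 top z -0.0033
0.066 278 y -0.0052 0.0041 top z -0.0026
0.07 96 y -0.003 0.0018 top z 0.0005
```

```bash
python3 - <<'E'
from h import *
p,R=pose(); plan(p,R,[((.434,-.085,.278),Rt(.1),5),((.4366,-.3545,.278),Rt(.118),14)])
E
```

```text
{'tx': -0.0001, 'ty': 0.0036, 'tz': -0.031, 'ax': 0.0002, 'ay': 0.0021, 'az': -0.0009}
{'tx': -0.0001, 'ty': 0.0036, 'tz': -0.031, 'ax': 0.0002, 'ay': 0.0021, 'az': -0.0009}
{'ty': 0.0036, 'tz': -0.031, 'ax': 0.0002, 'ay': 0.0021, 'az': -0.0009}
{'ty': 0.0036, 'tz': -0.031, 'ax': 0.0002, 'ay': 0.0021, 'az': -0.0009}
{'tx': 0.0001, 'ty': 0.0036, 'tz': -0.031, 'ax': 0.0002, 'ay': 0.0021, 'az': -0.0009}
-> [ 0.434 -0.085  0.278] [3.142 0.    0.1  ]
{'tx': -0.0035, 'ty': 0.0383, 'az': -0.0016}
{'tx': -0.0035, 'ty': 0.0383, 'az': -0.0016}
{'tx': -0.0036, 'ty': 0.0383, 'az': -0.0016}
{'tx': -0.0036, 'ty': 0.0383, 'az': -0.0016}
{'tx': -0.0037, 'ty': 0.0383, 'az': -0.0016}
{'tx': -0.0037, 'ty': 0.0383, 'az': -0.0016}
{'tx': -0.0038, 'ty': 0.0383, 'az': -0.0016}
{'tx': -0.0038, 'ty': 0.0383, 'az': -0.0016}
{'tx': -0.0039, 'ty': 0.0383, 'az': -0.0016}
{'tx': -0.0039, 'ty': 0.0383, 'az': -0.0016}
{'tx': -0.004, 'ty': 0.0383, 'az': -0.0016}
{'tx': -0.004, 'ty': 0.0383, 'az': -0.0016}
{'tx': -0.0041, 'ty': 0.0383, 'az': -0.0016}
{'tx': -0.0041, 'ty': 0.0383, 'az': -0.0016}
-> [ 0.4366 -0.3545  0.278 ] [3.142 0.    0.118]
```

Call:
step_arm(motion=[{"tx": 0, "ty": 0, "tz": -0.02, "ax": 0, "ay": 0.002, "az": 0, "fingers": 0}, {"tx": 0, "ty": 0.004, "tz": -0.032, "ax": 0, "ay": 0.002, "az": 0, "fingers": 0}, {"tx": 0, "ty": 0.004, "tz": -0.036, "ax": 0, "ay": 0.002, "az": 0, "fingers": 0}, {"tx": 0, "ty": 0.004, "tz": -0.036, "ax": 0, "ay": 0.002, "az": 0, "fingers": 0}, {"tx": 0, "ty": 0.006, "tz": -0.03, "ax": 0, "ay": 0.002, "az": 0, "fingers": 0}, {"tx": -0.002, "ty": 0.02, "tz": 0, "ax": 0, "ay": 0, "az": -0.002, "fingers": 0}, {"tx": -0.003, "ty": 0.03, "tz": 0, "ax": 0, "ay": 0, "az": -0.002, "fingers": 0}, {"tx": -0.004, "ty": 0.038, "tz": 0, "ax": 0, "ay": 0, "az": -0.002, "fingers": 0}, {"tx": -0.004, "ty": 0.038, "tz": 0, "ax": 0, "ay": 0, "az": -0.002, "fingers": 0}, {"tx": -0.004, "ty": 0.038, "tz": 0, "ax": 0, "ay": 0, "az": -0.002, "fingers": 0}, {"tx": -0.004, "ty": 0.038, "tz": 0, "ax": 0, "ay": 0, "az": -0.002, "fingers": 0}])

```text
clock: 8.32
tcp_pos: [0.4333, -0.1879, 0.2767]
tool_rot: [-3.142, 0.002, 0.105]
ft_force: [1.1, 0.3, -4.2]
grip_width: 0.075
```

Call:
step_arm(motion=[{"tx": -0.004, "ty": 0.038, "tz": 0, "ax": 0, "ay": 0, "az": -0.002, "fingers": 0}, {"tx": -0.004, "ty": 0.038, "tz": 0, "ax": 0, "ay": 0, "az": -0.002, "fingers": 0}, {"tx": -0.004, "ty": 0.038, "tz": 0, "ax": 0, "ay": 0, "az": -0.002, "fingers": 0}, {"tx": -0.004, "ty": 0.038, "tz": 0, "ax": 0, "ay": 0, "az": -0.002, "fingers": 0}, {"tx": -0.004, "ty": 0.038, "tz": 0, "ax": 0, "ay": 0, "az": -0.002, "fingers": 0}, {"tx": -0.004, "ty": 0.038, "tz": 0, "ax": 0, "ay": 0, "az": -0.002, "fingers": 0}, {"tx": -0.003, "ty": 0.03, "tz": 0, "ax": 0, "ay": 0, "az": -0.002, "fingers": 0}, {"tx": -0.002, "ty": 0.02, "tz": 0, "ax": 0, "ay": 0, "az": -0.002, "fingers": 0}, {"tx": 0, "ty": 0, "tz": 0, "ax": 0, "ay": 0, "az": 0, "fingers": 0}, {"tx": 0, "ty": 0, "tz": 0, "ax": 0, "ay": 0, "az": 0, "fingers": 0}, {"tx": 0, "ty": 0, "tz": 0, "ax": 0, "ay": 0, "az": 0, "fingers": 0}])

```text
clock: 9.7
tcp_pos: [0.4347, -0.3257, 0.2775]
tool_rot: [3.141, 0.001, 0.119]
ft_force: [0.1, -0.5, -4.0]
grip_width: 0.083
```

```bash
python3 - <<'E'
from h import *
m,im,d=barlook('w7')
p,R=pose(); W=cloud(m,d); L=R.inv().apply(W.reshape(-1,3)-p); k=(d>0).ravel(); L=L[k]; Z=W.reshape(-1,3)[k][:,2]
s=(Z>.225)&(Z<.25)&(L[:,0]>.01)&(L[:,0]<.06)&(abs(L[:,1])<.1); q=L[s]; z=Z[s]
for y in np.arange(-.03,.09,.006):
    j=abs(q[:,1]-y)<.003
    if j.sum()>5: print("hook y",round(y,3),j.sum(),"x",q[j,0].min().round(4),q[j,0].max().round(4),"z",np.percentile(z[j],[50,95]).round(4))
E
```

```text
[ 0.4347 -0.3257  0.2775] [3.141e+00 1.000e-03 1.190e-01] g 0.083 F [ 0.09 -0.47 -4.02] M [-0.02   0.148  0.007] t 9.7
0.014 343 y -0.0051 0.0046 top z -0.0032
0.018 213 y -0.0046 0.0038 top z -0.0022
0.022 151 y -0.0025 0.002 top z -0.001
0.026 154 y -0.0025 0.002 top z -0.0012
0.03 156 y -0.0025 0.002 top z -0.0012
0.034 190 y -0.0052 0.0047 top z -0.0027
0.038 350 y -0.0052 0.0047 top z -0.0033
0.042 350 y -0.0051 0.0047 top z -0.0033
0.046 365 y -0.0051 0.0046 top z -0.0032
0.05 370 y -0.005 0.0046 top z -0.0033
0.054 380 y -0.0053 0.0045 top z -0.0032
0.058 399 y -0.0053 0.0045 top z -0.0033
0.062 399 y -0.0053 0.0044 top z -0.0034
0.066 264 y -0.0052 0.0044 top z -0.0028
0.07 111 y -0.0026 0.0022 top z 0.0004
hook y 0.012 208 x 0.0206 0.0285 z [0.2421 0.2433]
hook y 0.018 227 x 0.0212 0.0286 z [0.2366 0.2425]
hook y 0.024 192 x 0.0214 0.0277 z [0.2361 0.237 ]
hook y 0.03 186 x 0.0214 0.0278 z [0.2362 0.2372]
hook y 0.036 187 x 0.0216 0.0278 z [0.2363 0.2373]
hook y 0.042 388 x 0.0183 0.031 z [0.2373 0.241 ]
hook y 0.048 388 x 0.0189 0.0302 z [0.2385 0.241 ]
hook y 0.054 266 x 0.0209 0.0287 z [0.2406 0.2426]
hook y 0.06 252 x 0.0206 0.0287 z [0.2414 0.2427]
hook y 0.066 235 x 0.0204 0.0288 z [0.2415 0.2428]
hook y 0.072 244 x 0.0213 0.0287 z [0.2413 0.2427]
hook y 0.078 246 x 0.0212 0.0288 z [0.2415 0.2428]
hook y 0.084 244 x 0.0213 0.0289 z [0.2414 0.2426]
```

View pics/w7.png

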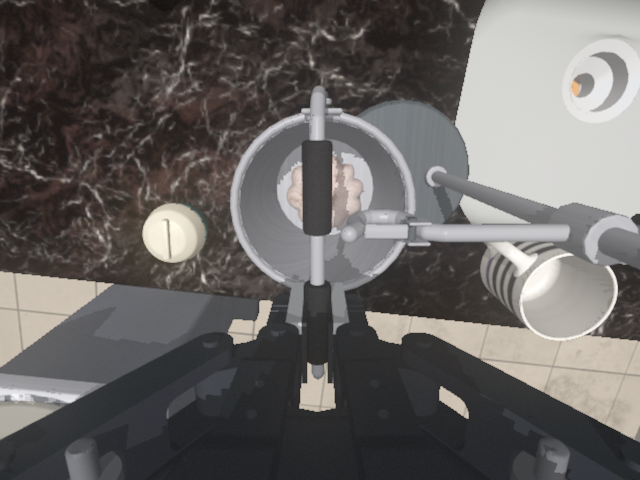

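The hook tip is at pixel (350,232), with the keeper and arm running right. The wire is still left of it and parallel, with about 25 mm to go.

Call:
step_arm(motion=[{"tx": -0.001, "ty": 0.01, "tz": 0, "ax": 0, "ay": 0, "az": 0, "fingers": 0}, {"tx": -0.001, "ty": 0.015, "tz": 0, "ax": 0, "ay": 0, "az": 0, "fingers": 0}, {"tx": 0, "ty": 0.015, "tz": 0, "ax": 0, "ay": 0, "az": 0, "fingers": 0}, {"tx": 0, "ty": 0.01, "tz": 0, "ax": 0, "ay": 0, "az": 0, "fingers": 0}, {"tx": 0, "ty": 0, "tz": 0, "ax": 0, "ay": 0, "az": 0, "fingers": 0}, {"tx": 0, "ty": 0, "tz": 0.014, "ax": 0, "ay": 0, "az": 0, "fingers": 0}, {"tx": 0, "ty": 0, "tz": 0.014, "ax": 0, "ay": 0, "az": 0, "fingers": 0}, {"tx": 0, "ty": 0, "tz": 0.01, "ax": 0, "ay": 0, "az": 0, "fingers": 0}, {"tx": 0, "ty": 0, "tz": 0, "ax": 0, "ay": 0, "az": 0, "fingers": 0}, {"tx": 0, "ty": 0, "tz": 0, "ax": 0, "ay": 0, "az": 0, "fingers": 0}])

```text
clock: 11.0
tcp_pos: [0.4367, -0.3512, 0.2586]
tool_rot: [3.141, 0.001, 0.118]
ft_force: [-0.8, 0.4, -3.7]
grip_width: 0.077
```

```bash
python3 - <<'E'
from h import *
p,R=pose(); s=sense(); print(p.round(4),R.as_euler("xyz").round(3),"F",s["ft_force"].round(2),"M",s["moment"].round(3))
m=camera_model("wrist"); im,d=capture("wrist"); cv2.imwrite("pics/w8.png",im[100:400,200:560])
W=cloud(m,d).reshape(-1,3); L=R.inv().apply(W-p); k=(d>0).ravel()&(L[:,2]>-.006)&(L[:,2]<.022)&(L[:,0]>.021)&(L[:,0]<.031)&(abs(L[:,1])<.04); q=L[k]
for y in np.arange(-.03,.03,.002):
    j=abs(q[:,1]-y)<.001
    if j.sum()>3: print("y",round(y,3),j.sum(),"x",q[j,0].min().round(4),q[j,0].max().round(4),"worldz",(p[2]-np.percentile(q[j,2],[5,50])).round(4))
E
```

```text
[ 0.4367 -0.3512  0.2586] [3.141e+00 1.000e-03 1.180e-01] F [-0.81  0.39 -3.74] M [-0.034  0.067  0.004]
y -0.016 12 x 0.0241 0.0272 worldz [0.2415 0.2404]
y -0.014 79 x 0.0222 0.0291 worldz [0.2433 0.242 ]
y -0.012 107 x 0.0219 0.0295 worldz [0.2438 0.2424]
y -0.01 108 x 0.0218 0.0297 worldz [0.2435 0.2419]
y -0.008 90 x 0.0226 0.0296 worldz [0.2421 0.2395]
y -0.006 21 x 0.0243 0.0279 worldz [0.2389 0.2377]
y -0.004 7 x 0.0235 0.0282 worldz [0.2374 0.2368]
y -0.002 138 x 0.0212 0.0308 worldz [0.2593 0.2581]
y 0.0 166 x 0.0211 0.031 worldz [0.2597 0.2587]
y 0.002 87 x 0.0212 0.031 worldz [0.2589 0.2578]
y 0.004 19 x 0.0231 0.0282 worldz [0.2373 0.2369]
y 0.006 25 x 0.0235 0.0285 worldz [0.2376 0.2369]
y 0.008 22 x 0.0231 0.0284 worldz [0.2376 0.2371]
y 0.01 24 x 0.023 0.0283 worldz [0.2377 0.237 ]
y 0.012 23 x 0.0231 0.0285 worldz [0.2375 0.2369]
y 0.014 48 x 0.021 0.0309 worldz [0.2409 0.2376]
y 0.016 116 x 0.021 0.0309 worldz [0.2411 0.2379]
y 0.018 90 x 0.0211 0.031 worldz [0.2411 0.238 ]
y 0.02 85 x 0.0211 0.031 worldz [0.241  0.2385]
y 0.022 127 x 0.021 0.031 worldz [0.241  0.2387]
y 0.024 118 x 0.0213 0.031 worldz [0.2408 0.2391]
y 0.026 99 x 0.0217 0.0298 worldz [0.2413 0.2399]
y 0.028 114 x 0.022 0.0297 worldz [0.2422 0.2406]
```

View pics/w8.png

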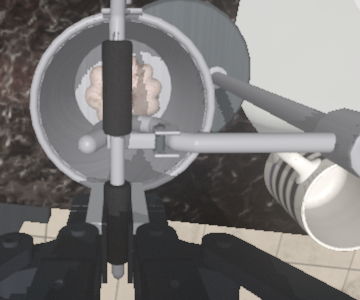

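Wire is centred over the hook (wire centre at tool x 0.026, hook at 0.0258), about 3 mm to the tip side of the bow's middle. I'll go down and feel for it.

Call:
step_arm(motion=[{"tx": 0, "ty": 0, "tz": 0.01, "ax": 0, "ay": 0, "az": 0, "fingers": 0}, {"tx": 0, "ty": 0, "tz": 0.01, "ax": 0, "ay": 0, "az": 0, "fingers": 0}, {"tx": 0, "ty": 0, "tz": 0.008, "ax": 0, "ay": 0, "az": 0, "fingers": 0}, {"tx": 0, "ty": 0, "tz": 0, "ax": 0, "ay": 0, "az": 0, "fingers": 0}, {"tx": 0, "ty": 0, "tz": 0, "ax": 0, "ay": 0, "az": 0, "fingers": 0}])

```text
clock: 11.68
tcp_pos: [0.4366, -0.3512, 0.2445]
tool_rot: [3.141, 0.001, 0.118]
ft_force: [1.3, 0.3, -4.6]
grip_width: 0.079
```

Call:
step_arm(motion=[{"tx": 0, "ty": 0, "tz": 0.003, "ax": 0, "ay": 0, "az": 0, "fingers": 0}, {"tx": 0, "ty": 0, "tz": 0.003, "ax": 0, "ay": 0, "az": 0, "fingers": 0}, {"tx": 0, "ty": 0, "tz": 0.002, "ax": 0, "ay": 0, "az": 0, "fingers": 0}])

```text
clock: 12.05
tcp_pos: [0.4366, -0.3513, 0.2406]
tool_rot: [3.141, 0.001, 0.118]
ft_force: [-0.8, 0.3, 0.7]
grip_width: 0.079
```

Call:
step_arm(motion=[{"tx": 0, "ty": 0, "tz": 0.003, "ax": 0, "ay": 0, "az": 0, "fingers": 0}, {"tx": 0, "ty": 0, "tz": 0.003, "ax": 0, "ay": 0, "az": 0, "fingers": 0}])

```text
clock: 12.3
tcp_pos: [0.4366, -0.3513, 0.2375]
tool_rot: [3.141, 0.001, 0.118]
ft_force: [-0.4, 0.0, -0.3]
grip_width: 0.081
```

The keeper is yielding at about 5 N, as expected.

Call:
step_arm(motion=[{"tx": 0, "ty": 0, "tz": 0.004, "ax": 0, "ay": 0, "az": 0, "fingers": 0}, {"tx": 0, "ty": 0, "tz": 0.004, "ax": 0, "ay": 0, "az": 0, "fingers": 0}])

```text
clock: 12.55
tcp_pos: [0.4367, -0.3513, 0.2335]
tool_rot: [3.141, 0.001, 0.118]
ft_force: [0.6, 0.6, 1.1]
grip_width: 0.082
```

Call:
step_arm(motion=[{"tx": 0, "ty": 0, "tz": 0.004, "ax": 0, "ay": 0, "az": 0, "fingers": 0}, {"tx": 0, "ty": 0, "tz": 0.004, "ax": 0, "ay": 0, "az": 0, "fingers": 0}])

```text
clock: 12.8
tcp_pos: [0.4365, -0.3511, 0.2293]
tool_rot: [3.141, 0.001, 0.118]
ft_force: [-0.6, 0.4, 0.8]
grip_width: 0.081
```

Call:
step_arm(motion=[{"tx": 0, "ty": 0, "tz": 0.004, "ax": 0, "ay": 0, "az": 0, "fingers": 0}, {"tx": 0, "ty": 0, "tz": 0.004, "ax": 0, "ay": 0, "az": 0, "fingers": 0}])

```text
clock: 13.05
tcp_pos: [0.4365, -0.351, 0.2252]
tool_rot: [3.141, 0.001, 0.118]
ft_force: [-0.7, 2.4, 0.2]
grip_width: 0.081
```

Call:
step_arm(motion=[{"tx": 0, "ty": 0, "tz": 0.003, "ax": 0, "ay": 0, "az": 0, "fingers": 0}, {"tx": 0, "ty": 0, "tz": 0.003, "ax": 0, "ay": 0, "az": 0, "fingers": 0}])

```text
clock: 13.3
tcp_pos: [0.4363, -0.3508, 0.2221]
tool_rot: [-3.141, 0.001, 0.118]
ft_force: [-0.3, 4.6, -2.5]
grip_width: 0.08
```

Call:
step_arm(motion=[{"tx": 0, "ty": 0, "tz": 0.003, "ax": 0, "ay": 0, "az": 0, "fingers": 0}])

```text
clock: 13.42
tcp_pos: [0.4364, -0.3511, 0.2206]
tool_rot: [3.141, 0.001, 0.118]
ft_force: [-0.3, -0.0, -3.5]
grip_width: 0.08
```

Call:
step_arm(motion=[{"tx": 0, "ty": 0, "tz": 0.003, "ax": 0, "ay": 0, "az": 0, "fingers": 0}])

```text
clock: 13.55
tcp_pos: [0.4366, -0.3515, 0.2193]
tool_rot: [3.141, 0.001, 0.118]
ft_force: [-0.9, 0.7, -4.7]
grip_width: 0.078
```

Call:
step_arm(motion=[{"tx": 0, "ty": 0, "tz": 0.003, "ax": 0, "ay": 0, "az": 0, "fingers": 0}])

```text
clock: 13.68
tcp_pos: [0.4367, -0.3516, 0.2179]
tool_rot: [3.14, 0.001, 0.118]
ft_force: [0.4, -1.8, -2.9]
grip_width: 0.081
```

The keeper has let the wire past: the side force is gone and the pail's full weight is back. I'll centre it in the bow, then lower it gently.

Call:
step_arm(motion=[{"tx": 0, "ty": 0.003, "tz": 0, "ax": 0, "ay": 0, "az": 0, "fingers": 0}, {"tx": 0, "ty": 0.002, "tz": 0, "ax": 0, "ay": 0, "az": 0, "fingers": 0}, {"tx": 0, "ty": 0, "tz": 0, "ax": 0, "ay": 0, "az": 0, "fingers": 0}])

```text
clock: 14.05
tcp_pos: [0.4369, -0.3538, 0.218]
tool_rot: [3.141, 0.001, 0.118]
ft_force: [-0.6, -0.0, -4.3]
grip_width: 0.081
```

Call:
step_arm(motion=[{"tx": 0, "ty": 0, "tz": 0.002, "ax": 0, "ay": 0, "az": 0, "fingers": 0}, {"tx": 0, "ty": 0, "tz": 0, "ax": 0, "ay": 0, "az": 0, "fingers": 0}])

```text
clock: 14.3
tcp_pos: [0.4368, -0.3536, 0.2169]
tool_rot: [3.141, 0.001, 0.118]
ft_force: [-0.9, -0.6, -4.5]
grip_width: 0.08
```

Call:
step_arm(motion=[{"tx": 0, "ty": 0, "tz": 0.002, "ax": 0, "ay": 0, "az": 0, "fingers": 0}, {"tx": 0, "ty": 0, "tz": 0, "ax": 0, "ay": 0, "az": 0, "fingers": 0}])

```text
clock: 14.55
tcp_pos: [0.4368, -0.3537, 0.2159]
tool_rot: [3.141, 0.001, 0.118]
ft_force: [0.0, 0.1, -4.6]
grip_width: 0.083
```

Call:
step_arm(motion=[{"tx": 0, "ty": 0, "tz": 0.002, "ax": 0, "ay": 0, "az": 0, "fingers": 0}, {"tx": 0, "ty": 0, "tz": 0, "ax": 0, "ay": 0, "az": 0, "fingers": 0}])

```text
clock: 14.8
tcp_pos: [0.4368, -0.3537, 0.2149]
tool_rot: [3.141, 0.001, 0.118]
ft_force: [-0.3, 0.0, -4.3]
grip_width: 0.077
```

Call:
step_arm(motion=[{"tx": 0, "ty": 0, "tz": 0.001, "ax": 0, "ay": 0, "az": 0, "fingers": 0}, {"tx": 0, "ty": 0, "tz": 0, "ax": 0, "ay": 0, "az": 0, "fingers": 0}])

```text
clock: 15.05
tcp_pos: [0.4369, -0.3538, 0.2145]
tool_rot: [3.141, 0.001, 0.118]
ft_force: [-0.4, 0.0, -3.1]
grip_width: 0.079
```

Call:
step_arm(motion=[{"tx": 0, "ty": 0, "tz": 0.001, "ax": 0, "ay": 0, "az": 0, "fingers": 0}, {"tx": 0, "ty": 0, "tz": 0, "ax": 0, "ay": 0, "az": 0, "fingers": 0}])

```text
clock: 15.3
tcp_pos: [0.4369, -0.3538, 0.2141]
tool_rot: [3.141, 0.001, 0.118]
ft_force: [-0.1, 0.2, -2.3]
grip_width: 0.082
```

Call:
step_arm(motion=[{"tx": 0, "ty": 0, "tz": 0.001, "ax": 0, "ay": 0, "az": 0, "fingers": 0}, {"tx": 0, "ty": 0, "tz": 0, "ax": 0, "ay": 0, "az": 0, "fingers": 0}])

```text
clock: 15.55
tcp_pos: [0.437, -0.3539, 0.2137]
tool_rot: [3.14, 0.001, 0.118]
ft_force: [-0.2, -2.0, 0.3]
grip_width: 0.078
```

```bash
python3 - <<'E'
from h import *
p,R=pose(); s=sense(); print(p.round(4),"F",s["ft_force"].round(2),"M",s["moment"].round(3))
m=camera_model("wrist"); im,d=capture("wrist"); cv2.imwrite("pics/w9.png",cv2.resize(im[140:340,220:470],None,fx=3,fy=3,interpolation=cv2.INTER_CUBIC))
W=cloud(m,d).reshape(-1,3); L=R.inv().apply(W-p); k=(d>0).ravel()&(W[:,2]>.2)&(W[:,2]<.25)&(L[:,0]>.021)&(L[:,0]<.031)&(abs(L[:,1])<.04); q=L[k];z=W[k,2]
for y in np.arange(-.02,.026,.002):
    j=abs(q[:,1]-y)<.001
    if j.sum()>3: print("y",round(y,3),j.sum(),"z",np.percentile(z[j],[5,50,95]).round(4))
E
```

```text
[ 0.437  -0.3539  0.2137] F [-0.21 -1.96  0.27] M [-0.265  0.006 -0.089]
y -0.018 55 z [0.2394 0.2411 0.2423]
y -0.016 174 z [0.239  0.2421 0.2432]
y -0.014 263 z [0.23   0.2421 0.2436]
y -0.012 344 z [0.2202 0.2398 0.2428]
y -0.01 353 z [0.2168 0.236  0.2404]
y -0.008 318 z [0.2127 0.2303 0.2362]
y -0.006 328 z [0.2105 0.2252 0.2368]
y -0.004 280 z [0.2089 0.2354 0.2372]
y -0.002 309 z [0.2116 0.2147 0.237 ]
y -0.0 313 z [0.2132 0.2151 0.2369]
y 0.002 271 z [0.2071 0.2351 0.237 ]
y 0.004 283 z [0.2057 0.2351 0.2371]
y 0.006 273 z [0.2062 0.2353 0.237 ]
y 0.008 280 z [0.206  0.2353 0.237 ]
y 0.01 291 z [0.2073 0.2353 0.2369]
y 0.012 439 z [0.2092 0.236  0.2403]
y 0.014 399 z [0.2107 0.237  0.2408]
y 0.016 363 z [0.2135 0.236  0.2409]
y 0.018 414 z [0.2188 0.2368 0.2408]
y 0.02 366 z [0.2209 0.2384 0.2408]
y 0.022 220 z [0.2363 0.2392 0.2408]
y 0.024 225 z [0.2367 0.2399 0.2414]
```

View pics/w9.png

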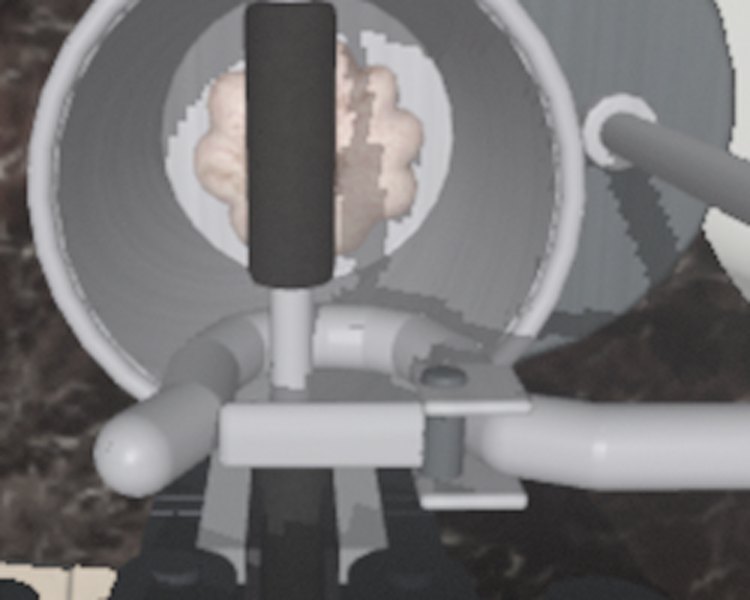

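Keeper is shut above the wire (tongue at pixels 220-425, 405-465) and the wire lies in the bow beneath it. The hook carries the full weight, so I'll release.

Call:
step_arm(motion=[{"tx": 0, "ty": 0, "tz": 0, "ax": 0, "ay": 0, "az": 0, "fingers": 10}, {"tx": 0, "ty": 0, "tz": 0, "ax": 0, "ay": 0, "az": 0, "fingers": 14}, {"tx": 0, "ty": 0, "tz": 0, "ax": 0, "ay": 0, "az": 0, "fingers": 20}, {"tx": 0, "ty": 0, "tz": 0, "ax": 0, "ay": 0, "az": 0, "fingers": 28}, {"tx": 0, "ty": 0, "tz": 0, "ax": 0, "ay": 0, "az": 0, "fingers": 35}, {"tx": 0, "ty": 0, "tz": 0, "ax": 0, "ay": 0, "az": 0, "fingers": 35}], squeeze=20)

```text
clock: 16.35
tcp_pos: [0.4368, -0.3537, 0.2135]
tool_rot: [3.141, 0.001, 0.118]
ft_force: [0.7, -0.0, -0.5]
grip_width: 0.346
```

Call:
step_arm(motion=[{"tx": -0.004, "ty": 0, "tz": -0.02, "ax": 0, "ay": 0, "az": 0, "fingers": 35}, {"tx": 0, "ty": 0, "tz": -0.03, "ax": 0, "ay": 0, "az": 0, "fingers": 35}, {"tx": 0, "ty": 0, "tz": -0.05, "ax": 0, "ay": 0, "az": 0, "fingers": 35}, {"tx": 0, "ty": 0, "tz": -0.06, "ax": 0, "ay": 0, "az": 0, "fingers": 35}, {"tx": 0, "ty": 0, "tz": -0.06, "ax": 0, "ay": 0, "az": 0, "fingers": 35}, {"tx": 0, "ty": 0, "tz": -0.06, "ax": 0, "ay": 0, "az": 0, "fingers": 35}, {"tx": 0, "ty": 0, "tz": 0, "ax": 0, "ay": 0, "az": 0, "fingers": 35}, {"tx": 0, "ty": 0, "tz": 0, "ax": 0, "ay": 0, "az": 0, "fingers": 35}, {"tx": 0, "ty": 0, "tz": 0, "ax": 0, "ay": 0, "az": 0, "fingers": 35}, {"tx": 0, "ty": 0, "tz": 0, "ax": 0, "ay": 0, "az": 0, "fingers": 35}, {"tx": 0, "ty": 0, "tz": 0, "ax": 0, "ay": 0, "az": 0, "fingers": 35}, {"tx": 0, "ty": 0, "tz": 0, "ax": 0, "ay": 0, "az": 0, "fingers": 35}])

```text
clock: 17.85
tcp_pos: [0.435, -0.3538, 0.3533]
tool_rot: [3.141, 0.001, 0.118]
ft_force: [-0.3, 0.4, -0.3]
grip_width: 0.347
```

```bash
python3 - <<'E'
from h import *
p,R=pose(); s=sense(); print(p.round(4),"F",s["ft_force"].round(2),s["clock"])
m=camera_model("wrist"); im,d=capture("wrist"); a=im; W=cloud(m,d)
H=np.array([.4624,-.351,0]); ok=d>0
for nm,z0,z1 in(("tongue/tip",.225,.25),("wire/sleeve",.2,.222),("rim",.1,.14)):
    w=W[ok&(W[...,2]>z0)&(W[...,2]<z1)&(np.hypot(W[...,0]-H[0],W[...,1]-H[1])<.07)]; print(nm,len(w),w.min(0).round(4),w.max(0).round(4),np.median(w,0).round(4))
b,_=capture("scene"); cv2.imwrite("pics/end.png",np.hstack([cv2.resize(a,(400,300)),cv2.resize(capture("top")[0],(400,300))]))
E
```

```text
[ 0.435  -0.3538  0.3533] F [-0.31  0.44 -0.32] 17.85
tongue/tip 1773 [ 0.4569 -0.4206  0.225 ] [ 0.4743 -0.3327  0.2447] [ 0.4659 -0.3743  0.2404]
wire/sleeve 1755 [ 0.4066 -0.3684  0.2001] [ 0.5174 -0.3379  0.2212] [ 0.467  -0.3525  0.214 ]
rim 3161 [ 0.4072 -0.4069  0.1   ] [ 0.5254 -0.2981  0.1317] [ 0.4651 -0.346   0.1183]
```

View pics/end.png

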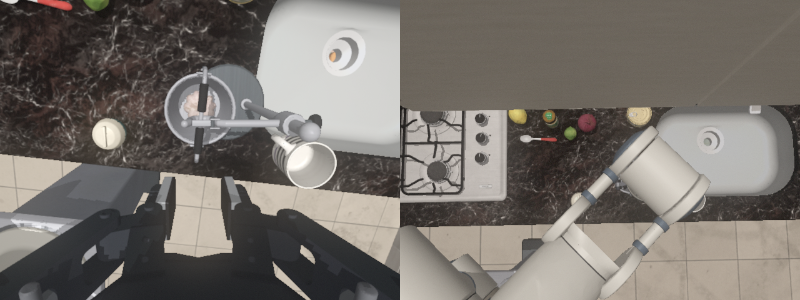

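The pail hangs in the hook with the garlic inside, the robot is clear, and the other things look untouched. I'll give it a second to settle, then hand in.

Call:
step_arm(motion=[{"tx": 0, "ty": 0, "tz": -0.02, "ax": 0, "ay": 0, "az": 0, "fingers": 35}, {"tx": 0, "ty": 0, "tz": 0, "ax": 0, "ay": 0, "az": 0, "fingers": 35}, {"tx": 0, "ty": 0, "tz": 0, "ax": 0, "ay": 0, "az": 0, "fingers": 35}, {"tx": 0, "ty": 0, "tz": 0, "ax": 0, "ay": 0, "az": 0, "fingers": 35}, {"tx": 0, "ty": 0, "tz": 0, "ax": 0, "ay": 0, "az": 0, "fingers": 35}, {"tx": 0, "ty": 0, "tz": 0, "ax": 0, "ay": 0, "az": 0, "fingers": 35}, {"tx": 0, "ty": 0, "tz": 0, "ax": 0, "ay": 0, "az": 0, "fingers": 35}, {"tx": 0, "ty": 0, "tz": 0, "ax": 0, "ay": 0, "az": 0, "fingers": 35}])

```text
clock: 19.0
tcp_pos: [0.435, -0.3538, 0.3635]
tool_rot: [3.141, 0.001, 0.118]
ft_force: [-0.5, -0.1, -0.2]
grip_width: 0.35
```

```bash
python3 - <<'E'
from h import *
for i in range(2):
    m=camera_model("wrist"); im,d=capture("wrist"); W=cloud(m,d)
    w=W[(d>0)&(W[...,2]>.1)&(W[...,2]<.135)&(np.hypot(W[...,0]-.4624,W[...,1]+.351)<.07)]; print(w.mean(0).round(4))
print(finish_job())
E
```

```text
[ 0.4633 -0.3504  0.1157]
[ 0.4632 -0.3505  0.1157]
the job is handed in; nothing more can be done
None
```

The garlic pail is hanging in the hook with the keeper shut above the handle, and I handed the job in at about 19 s of the 72 s allowed. No verdict came back.

**What I did:** I swung the handle upright between loosely closed fingers while the pail stood on the worktop. Then I gripped the near sleeve, carried the pail over and pressed the wire past the keeper, which took about 5–6 N. With the wire past it, I centred the wire in the bow and lowered it until the hook took the weight, then let go.

**Last checks:**
- **Keeper and wire:** a close-up just before I let go showed the keeper level and shut above the wire. After release the depth image still put the wire at about 0.212 m, near the bow's middle. I did not look at the keeper close-up again after letting go.
- **Pail:** it was at rest (its position changed by 0.1 mm between two pictures) with the garlic inside.
- **Robot:** it was well clear, with forces back to about zero.
- **Other things:** the other things in view stood where they were. I judged that by eye and did not measure them again.

**What didn't go as expected:**
- My first move call was refused because some keys were missing; nothing moved.
- The folded handle sat about 9 mm higher than described, so I corrected for it.
- A side force of up to 4.6 N appeared while pressing past the keeper, and about 2 N just before release. Both are well below the 16 N limit.

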